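# Find the concealed catch and open the child-safe drawer

### The arm

A 6-joint arm with a two-finger parallel gripper is mounted at the origin on a cart in front of the work surface, level with it; the furniture and walls round the work are solid. World frame = base frame: x ahead of the robot, y to its left, z up, the work surface at z = 0. Lengths are in m, angles in rad, forces in N, time in s.
With the tool pointing down it reaches from about 0.3 to 0.825 m from the base axis. Payload 5.4 kg.
Tool frame: the origin (TCP) lies at the very end of the fingers, on their centre line; the grasp point (between the pads) lies 19 mm behind it; z points along the fingers, x is the direction in which the jaws open and shut, and the axes are right-handed (so a half turn about z gives the same grasp; the last joint's range is limited). The gripper opens to 92 mm and grips with 3 to 60 N. Pads are 20 mm wide; open, the fingers measure 128 mm over their backs; the gripper's body (75 mm by 189 mm) begins 69 mm behind the grasp point.
Start: joints at [1.031, 0.158, 1.597, -0, 1.386, -0.21], TCP at [0.186, 0.544, 0.215] pointing down, gripper open.
Joint ranges: [-2.91, 2.91], [-0.94, 2.29], [0.18, 2.7], [-1.29, 4.43], [0.17, 2.64], [-3, 3]. Speed limits (rad/s): [2.57, 2.57, 3.14, 3.14, 3.14, 3.14].

### API

Orientations are given as a rotation vector (axis times angle).
In Python, from workcell import bot gives the robot as it stands. Calls block until the motion is done:
- bot.goto(position, orientation): joint-space move of the TCP to a pose.
- bot.line_to(position, rot=None, max_speed=0.15): straight line of the TCP; rot=None keeps the orientation; max_speed is the mean speed in m/s.
- bot.set_joints(angles): joint-space move.
- bot.set_gripper(opening, newtons=None): opening from 0.0 (shut) to 1.0 (fully open); newtons is the grip in N (None keeps the last); returns when the fingers have stopped.
- bot.hold(seconds).
- bot.inverse_kinematics(position, orientation): joint angles nearest the present ones, or None.
- bot.read_camera(name): name is "scene" or "top" or "wrist"; returns a dict with "pixels" (384x512x3 uint8, blue, green, red), "fx", "fy", "cx", "cy" (pixels), "k1" (the pictures are not rectified: a ray, as slopes to the right and down, at radius r is drawn at 1 + k1 r^2 times it, then the intrinsics apply), "R" (3x3) and "t" (3): a world point X has camera coordinates R X + t. Camera axes: x right, y down, z forward; pixel columns grow to the right and rows downward; lengths in m; the calibration is good to about 2 mm. A picture is of the moment at which its call begins. There is no depth.
A pose or a line that the arm cannot do raises bot.MotionError and nothing moves.
- bot.job_done(): hands the job in, once; it reports no verdict.
Readings, each from a call of its own:
- bot.current_clock(): time.
- bot.current_joints(): joint angles.
- bot.current_joint_vel(): joint speeds.
- bot.current_effort(): joint torques, N m.
- bot.current_ee_pos(): TCP position.
- bot.current_tool_rot(): TCP orientation.
- bot.current_contact_force(): force on the tool from outside, world axes, zero at the start.
- bot.current_ft_torque(): the same for the moment, N m.
- bot.current_opening(): opening from 0.0 (shut) to 1.0 (fully open).
Only numpy, scipy, OpenCV 4.12 (cv2) and the standard library are available. Lean on these libraries where they do the work, as an engineer would, in place of code of your own. Each camera call takes 0.05 s, during which the arm holds its last target. There are 200 camera calls.

### The job

Open the child-safe drawer box for me: one of the five look-alike flush caps in its top panel is a concealed catch, so feel along the row with the fingertips for the cap that gives and press it until the drawer springs out. Then reach into the drawer from above and, pushing lightly on the inside of its front with the fingertips, slide it out all the way. Grip and lift nothing, and leave the moulds, the tin and the bottle round the box where they stand.

Things in the scene. Friction and masses are not known exactly. Their poses are not given: they have to be found in the camera images.
- drawer_box: Grey painted steel drawer box fixed to the table: 150 deep (x), 310 wide (y), 100 high. Origin: centre of its underside, on the table. Its own x axis points to its back, away from the robot; z up. The drawer is in its -x side and has no handle. The caps lie in its flat top panel, 100 above the table; row parallel to its y axis, 25 in front of (-x) its middle.
- panel (a point): Middle of the top panel, 100 above the table; axes as the box's. Its five look-alike round caps are 43 across, in 46 mm holes, sunk 1.5 below the panel. Four are rigid. One, another at each start and not to be told by eye, is the catch: it yields under 1.5 to 5 N, releases the drawer 4 to 6 mm down, stops at 7 mm and springs back. The drawer then springs out about 62 mm and stays.
- tray (a joint): How far the drawer is out, m: 0 shut and latched, about 0.062 after it has sprung out, 0.110 fully open (stop). It slides along the box's own -x, runs a little stiffly (1 N of friction plus 1.5 N per 0.1 m/s) and stays where it is left. The catch does not hold it once it is out.
- tray_front (a point): Middle of the upper inner edge of the drawer's aluminium front plate; moves with the drawer; 86 above the table, 63 in front of the box's middle when shut. The plate is 12 thick, 288 wide, from 14 to 86 above the table; this point lies on its inner face, which looks to the box's +x.
- tray_floor (a point): Point on the drawer's empty inner floor, 18 above the table, 30 behind the inner face of its front plate; moves with the drawer. The tray is open on top and 278 wide inside. When the drawer has sprung out, about 50 mm are free between the inner face of its front plate and the front of the box.
- cap0 (a point): Centre of the upper face of cap 0, counted from the robot's right (the box's -y end) to the left, 58 mm apart; 98.5 above the table. Fixed to the box: it does not follow the cap down.
- cap1 (a point): Centre of the upper face of cap 1, counted from the robot's right (the box's -y end) to the left, 58 mm apart; 98.5 above the table. Fixed to the box: it does not follow the cap down.
- cap2 (a point): Centre of the upper face of cap 2, counted from the robot's right (the box's -y end) to the left, 58 mm apart; 98.5 above the table. Fixed to the box: it does not follow the cap down.
- cap3 (a point): Centre of the upper face of cap 3, counted from the robot's right (the box's -y end) to the left, 58 mm apart; 98.5 above the table. Fixed to the box: it does not follow the cap down.
- cap4 (a point): Centre of the upper face of cap 4, counted from the robot's right (the box's -y end) to the left, 58 mm apart; 98.5 above the table. Fixed to the box: it does not follow the cap down.
- heart_mould: Small ivory silicone heart-shaped mould, 49x55x44, standing loose on the box's panel behind the row of caps. Origin: centre of its underside. Not to be moved.
- wick_tin: Round white-grey screw tin, 62 across, 42 high, loose on the table to the left of the box. Origin: centre of its underside. Not to be moved.
- round_mould: Round plum silicone mould, 78 across, 38 high, loose on the table to the left of the box. Origin: centre of its underside. Not to be moved.
- scent_bottle: Small brown dropper bottle with black cap, 29 across, 72 high, loose on the table to the right of the box. Origin: centre of its underside. Not to be moved.
- bar_mould: Plum silicone bar mould, 67x79x36, loose on the table to the right of the box. Origin: centre of its underside. Not to be moved.

How it is judged:
On the way:
1. the catch has been pressed and the drawer has sprung out (value of joint tray above 0.04 m), for 0.2 s.
At the end, for the whole second after the job is handed in: The drawer is open to within 12 mm of its stop (more than 0.098 of 0.110 m) and at rest; the loose things round and on the box are within 20 mm of where they stood (value of joint tray above 0.098 m and velocity of joint tray between -0.01 and 0.01 m/s and not (distance of heart_mould from where it was at the start of the episode above 0.02 m) and not (distance of wick_tin from where it was at the start of the episode above 0.02 m) and not (distance of round_mould from where it was at the start of the episode above 0.02 m) and not (distance of scent_bottle from where it was at the start of the episode above 0.02 m) and not (distance of bar_mould from where it was at the start of the episode above 0.02 m)); the robot touches nothing.
It fails at once if a loose thing on or beside the box was moved by more than 20 mm or lifted (distance of any of heart_mould, wick_tin, round_mould, scent_bottle, bar_mould from where it was at the start of the episode above 0.02 m).
It fails at once if the drawer was gripped or forced (more than 35 N from the fingers) (contact force between the fingers and tray above 35 N).
It also fails if it takes over 64 s, if anything falls off the work surface, if the arm or the gripper's body presses on something with over 40 N, if the wrist force passes 120 N, or if a joint passes its speed limit or range.

## Working session

There is one attempt and no reset: what is moved stays moved. The work goes in short steps, each a Python script; the robot and the scene stay as the last script left them, time stands still between calls to the robot, and variables do not carry over. Pictures are saved under pics/ and viewed, about 8 in all and at most 12, crops included, and the job is handed in when it is done.

```bash
mkdir -p pics; ls; python3 - <<'E'
from workcell import bot
import cv2
for n in("top","scene"):
    c=bot.read_camera(n); cv2.imwrite(f"pics/{n}0.png",c["pixels"]); print(n,c["fx"],c["fy"],c["cx"],c["cy"],c["k1"],c["R"],c["t"])
print(bot.current_clock(),bot.current_tool_rot(),bot.current_contact_force())
E
```

```text
pics
top 392.21909020676884 392.21909020676884 255.93926682353427 188.97894734739006 0.010919272783100363 [[-0.03994177 -0.99920026  0.00187131]
 [-0.97014738  0.03833194 -0.2394676 ]
 [ 0.23920436 -0.01138021 -0.97090255]] [0.05246953 0.639198   0.81980092]
scene 496.75164446632596 496.75164446632596 262.37058534651715 193.41759800343254 -0.15912198237393818 [[ 0.45028466 -0.89287325 -0.00459203]
 [-0.58171649 -0.28945587 -0.76014553]
 [ 0.67738442  0.34495313 -0.64973663]] [-0.23009496  0.45817405  0.67072268]
0.1 [ 2.55543567e+00  1.82632064e+00 -2.39130854e-03] [-0.20658537 -0.91819534  0.1353883 ]
```

View pics/top0.png

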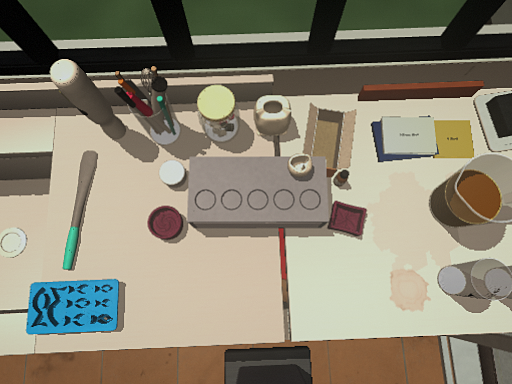

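View pics/scene0.png

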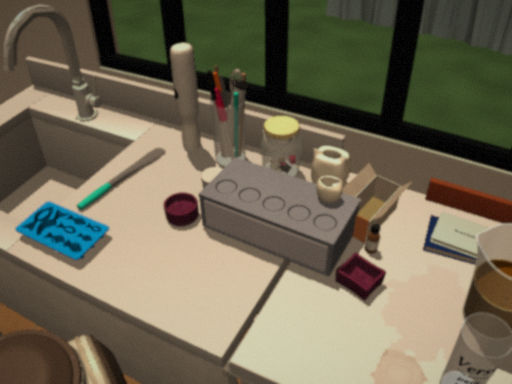

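```bash
cat > h.py <<'E'
from workcell import bot
import cv2, numpy as np
from scipy.spatial.transform import Rotation as Ro
def cast(c,px,z):
    K=np.array([[c["fx"],0,c["cx"]],[0,c["fy"],c["cy"]],[0,0,1.]])
    u=cv2.undistortPoints(np.float64(px).reshape(-1,1,2),K,np.array([c["k1"],0,0,0.]))[:,0]
    R,t=np.array(c["R"]),np.array(c["t"]); o=-R.T@t
    d=np.c_[u,np.ones(len(u))]@R
    return o+d*((z-o[2])/d[:,2])[:,None]
def caps(c,roi,s,rmin,rmax,md,p2=18):
    x0,y0,x1,y1=roi
    g=cv2.cvtColor(c["pixels"][y0:y1,x0:x1],cv2.COLOR_BGR2GRAY)
    g=cv2.createCLAHE(3,(4,4)).apply(cv2.resize(g,None,fx=s,fy=s,interpolation=cv2.INTER_CUBIC))
    h=cv2.HoughCircles(g,cv2.HOUGH_GRADIENT,1,md*s,param1=100,param2=p2,minRadius=int(rmin*s),maxRadius=int(rmax*s))
    h=h[0] if h is not None else np.zeros((0,3))
    return np.c_[(h[:,:2]+.5)/s-.5+[x0,y0],h[:,2]/s]
E
python3 - <<'E'
from h import *
c=bot.read_camera("top")
h=caps(c,(188,180,332,218),4,8,12,20); h=h[np.argsort(-h[:,0])]
P=cast(c,h[:,:2],.1); print(np.c_[h,P].round(4)); print(np.linalg.norm(np.diff(P,axis=0),axis=1))
w=bot.read_camera("wrist"); cv2.imwrite("pics/w0.png",w["pixels"])
print(cast(c,[[300,165]],.13),cast(c,[[189,222],[326,228],[326,157],[189,157]],.1))
E
```

```text
[[ 3.0950e+02  1.9925e+02  8.9500e+00  6.0720e-01 -9.0300e-02  1.0000e-01]
 [ 2.8175e+02  1.9975e+02  1.0475e+01  6.0850e-01 -2.8800e-02  1.0000e-01]
 [ 2.5725e+02  1.9975e+02  1.0750e+01  6.1060e-01  2.5400e-02  1.0000e-01]
 [ 2.3100e+02  1.9925e+02  1.1025e+01  6.1400e-01  8.3400e-02  1.0000e-01]
 [ 2.0500e+02  1.9925e+02  8.7250e+00  6.1630e-01  1.4090e-01  1.0000e-01]]
[0.06149595 0.05425352 0.05814271 0.05754888]
[[ 0.67795634 -0.07062842  0.13      ]] [[ 0.56686551  0.17624161  0.1       ]
 [ 0.54187459 -0.12151009  0.1       ]
 [ 0.70383678 -0.13494002  0.1       ]
 [ 0.71608799  0.17637151  0.1       ]]
```

```bash
cat >> h.py <<'E'
def rot(yaw,flip=1):  # tool z down, tool x along +-box y
    y=flip*np.array([-np.sin(yaw),np.cos(yaw),0]); z=np.array([0,0,-1.])
    return Ro.from_matrix(np.c_[y,np.cross(z,y),z]).as_rotvec()
E
python3 - <<'E'
from h import *
yaw=np.arctan2(-.0091,.2312); print(yaw)
for f in(1,-1):
    print(f,[None if (q:=bot.inverse_kinematics([x,y,z],rot(yaw,f))) is None else np.round(q,2) for x,y,z in((.56,.025,.27),(.611,-.09,.09),(.45,.025,.05))])
E
```

```text
-0.039339555048149545
1 [array([-0.17,  0.09,  1.56, -0.  ,  1.49, -1.7 ]), array([-0.34,  0.39,  1.58, -0.  ,  1.18, -1.87]), array([-0.21,  0.04,  2.08, -0.  ,  1.02, -1.75])]
-1 [array([-0.17,  0.09,  1.56, -0.  ,  1.49,  1.44]), array([-0.34,  0.39,  1.58, -0.  ,  1.18,  1.27]), array([-0.21,  0.04,  2.08, -0.  ,  1.02,  1.4 ])]
```

View pics/w0.png

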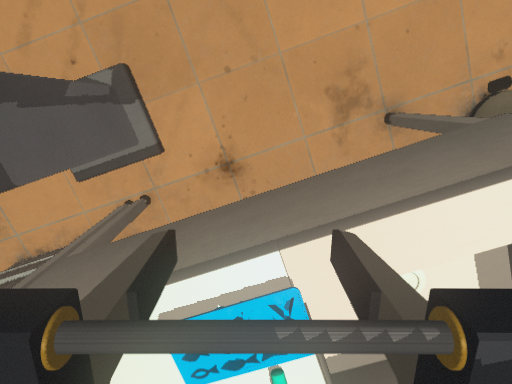

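```bash
python3 - <<'E'
from h import *
bot.set_gripper(0)
bot.goto([.53,.025,.28],rot(-.0393,-1))
bot.hold(.3)
w=bot.read_camera("wrist"); cv2.imwrite("pics/w1.png",w["pixels"])
R,t=np.array(w["R"]),np.array(w["t"]); print(-R.T@t,R[2],bot.current_clock(),bot.current_ee_pos(),bot.current_contact_force())
K=np.array([[w["fx"],0,w["cx"]],[0,w["fy"],w["cy"]],[0,0,1.]])
P=np.array([[.6072,-.0903],[.6085,-.0288],[.6106,.0254],[.614,.0834],[.6163,.1409]]);P=np.c_[P,np.full(5,.0985)]
print(cv2.projectPoints(P,cv2.Rodrigues(R)[0],t,K,np.array([w["k1"],0,0,0.]))[0][:,0].round(0))
E
```

```text
[0.61132972 0.02226899 0.45135139] [-0.28645369  0.01153559 -0.95802464] 4.1333 [0.52997903 0.02525563 0.27996674] [-0.62937149 -0.08080239 -0.45704345]
[[358. 102.]
 [301. 103.]
 [251. 103.]
 [197. 102.]
 [143. 102.]]
```

View pics/w1.png

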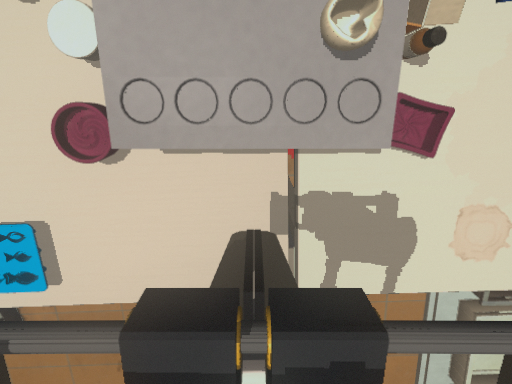

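The wrist view shows the five caps at about (142, 196, 251, 305, 359; row 101), with the heart mould at (351,20) behind caps 0 and 1. This agrees with the positions from the top view. I'll measure the caps here and fit the row.

```bash
python3 - <<'E'
from h import *
w=bot.read_camera("wrist")
h=caps(w,(112,72,392,132),4,19,25,40,30); h=h[np.argsort(-h[:,0])]
P=cast(w,h[:,:2],.0995); print(np.c_[h,P].round(4))
i=np.arange(5)-2.; d=i@P[:,:2]/10; m=P[:,:2].mean(0)
print("mid",m,"pitch",np.linalg.norm(d),"yaw",np.arctan2(-d[0],d[1]))
print("res",(P[:,:2]-m-i[:,None]*d).round(4).tolist())
E
```

```text
[[ 3.5775e+02  1.0000e+02  2.0425e+01  6.0920e-01 -8.9300e-02  9.9500e-02]
 [ 3.0475e+02  9.9000e+01  2.1275e+01  6.1250e-01 -3.2700e-02  9.9500e-02]
 [ 2.5075e+02  1.0075e+02  2.2625e+01  6.1300e-01  2.5100e-02  9.9500e-02]
 [ 1.9525e+02  9.9250e+01  2.2375e+01  6.1680e-01  8.4400e-02  9.9500e-02]
 [ 1.4075e+02  1.0225e+02  2.0725e+01  6.1590e-01  1.4300e-01  9.9500e-02]]
mid [0.61346349 0.02608185] pitch 0.05818493193829773 yaw -0.030461844721598384
res [[-0.0007, 0.0009], [0.0008, -0.0006], [-0.0005, -0.001], [0.0015, 0.0001], [-0.0011, 0.0006]]
```

```bash
cat >> h.py <<'E'
yaw=-.034; mid=np.array([.6125,.026]); by=np.array([-np.sin(yaw),np.cos(yaw)]); bx=np.array([by[1],-by[0]])
E
python3 - <<'E'
from h import *
r=rot(yaw,-1)
for k in range(4,-1,-1):
    p=mid+(k-2)*.058*by
    (bot.goto([*p,.13],r) if k==4 else bot.line_to([*p,.11],r,.15))
    bot.line_to([*p,.103],r,.08); bot.hold(.15)
    f0=bot.current_contact_force()[2]; tr=[]; z=.103
    while z>.0895:
        z-=.0007; bot.line_to([*p,z],r,.02)
        f=bot.current_contact_force()[2]-f0; a=bot.current_ee_pos()[2]
        tr.append((round(a*1e3,1),round(f,1)))
        if f>9: break
    print(k,round(bot.current_clock(),1),tr)
    if a<.0955: break
    bot.line_to([*p,.11],r,.1)
bot.line_to([*p,.16],r,.15); bot.hold(.2)
c=bot.read_camera("top"); cv2.imwrite("pics/top1.png",c["pixels"]); 
w=bot.read_camera("wrist"); cv2.imwrite("pics/w2.png",w["pixels"]); print(bot.current_clock(),bot.current_contact_force())
E
```

```text
4 7.9 [(np.float64(102.5), np.float64(1.0)), (np.float64(101.5), np.float64(0.3)), (np.float64(100.8), np.float64(0.4)), (np.float64(100.1), np.float64(0.1)), (np.float64(99.4), np.float64(0.1)), (np.float64(98.9), np.float64(0.1)), (np.float64(98.9), np.float64(5.6)), (np.float64(98.9), np.float64(8.8)), (np.float64(98.9), np.float64(12.3))]
3 11.4 [(np.float64(102.4), np.float64(0.1)), (np.float64(101.5), np.float64(-0.6)), (np.float64(100.8), np.float64(-0.8)), (np.float64(100.1), np.float64(-0.9)), (np.float64(99.5), np.float64(-1.3)), (np.float64(98.9), np.float64(0.8)), (np.float64(98.9), np.float64(5.5)), (np.float64(98.9), np.float64(8.5)), (np.float64(98.9), np.float64(11.7))]
2 14.8 [(np.float64(102.4), np.float64(-0.4)), (np.float64(101.5), np.float64(0.4)), (np.float64(100.8), np.float64(0.3)), (np.float64(100.1), np.float64(0.1)), (np.float64(99.4), np.float64(-0.6)), (np.float64(98.9), np.float64(0.3)), (np.float64(98.9), np.float64(5.1)), (np.float64(98.9), np.float64(8.5)), (np.float64(98.9), np.float64(12.7))]
1 18.3 [(np.float64(102.3), np.float64(0.1)), (np.float64
[... 317 characters left out ...]
, np.float64(-0.3)), (np.float64(101.6), np.float64(-0.7)), (np.float64(100.8), np.float64(-0.5)), (np.float64(100.1), np.float64(-0.3)), (np.float64(99.4), np.float64(0.1)), (np.float64(98.9), np.float64(0.4)), (np.float64(98.5), np.float64(3.5)), (np.float64(97.7), np.float64(4.0)), (np.float64(96.8), np.float64(3.7)), (np.float64(96.0), np.float64(2.3)), (np.float64(95.2), np.float64(3.1)), (np.float64(94.7), np.float64(3.1)), (np.float64(94.0), np.float64(2.8)), (np.float64(93.3), np.float64(3.6)), (np.float64(92.6), np.float64(3.2)), (np.float64(91.9), np.float64(3.6)), (np.float64(91.9), np.float64(7.9)), (np.float64(91.8), np.float64(10.6))]
24.95 [-0.53889698 -0.33574514 -0.55979696]
```

Caps 4 to 1 were rigid. Cap 0 gave about 7 mm at 3–4 N. Next I'll check the drawer.

View pics/top1.png

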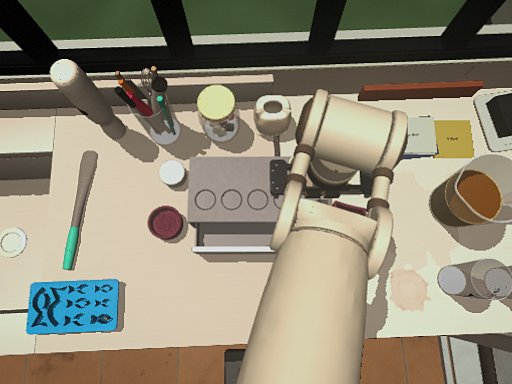

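View pics/w2.png

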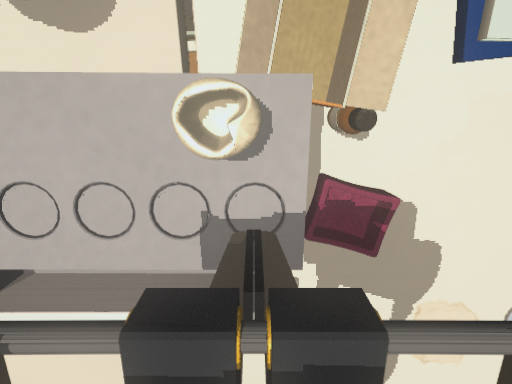

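The top view shows the drawer sprung out: dark gap at rows 223–246 and front plate near row 249. I'll check the plate edge by ray, move above the gap, go down and push.

```bash
python3 - <<'E'
from h import *
r=rot(yaw,-1); b3=np.r_[bx,0]
c=bot.read_camera("top")
P=cast(c,[[235,247],[235,253]],.086)[:,:2]; print("plate edges rel row (expect -.100,-.112):",(P-mid)@bx)
col=cv2.cvtColor(c["pixels"],cv2.COLOR_BGR2GRAY)[215:262,235]; print(col.tolist())
p=mid-.076*bx
bot.line_to([*(mid-.076*bx-.116*by),.16],r,.2); bot.line_to([*p,.16],r,.2); bot.hold(.2)
w=bot.read_camera("wrist"); cv2.imwrite("pics/w3.png",w["pixels"]); 
c=bot.read_camera("top"); cv2.imwrite("pics/top2.png",c["pixels"]); print(bot.current_clock())
E
```

```text
plate edges rel row (expect -.100,-.112): [-0.10419211 -0.1171689 ]
[152, 151, 151, 151, 153, 158, 132, 82, 72, 81, 80, 82, 82, 82, 80, 82, 82, 80, 75, 125, 159, 153, 150, 152, 153, 153, 152, 152, 153, 151, 146, 189, 224, 222, 223, 231, 185, 78, 76, 107, 127, 124, 124, 124, 123, 122, 113]
26.5667
```

View pics/w3.png

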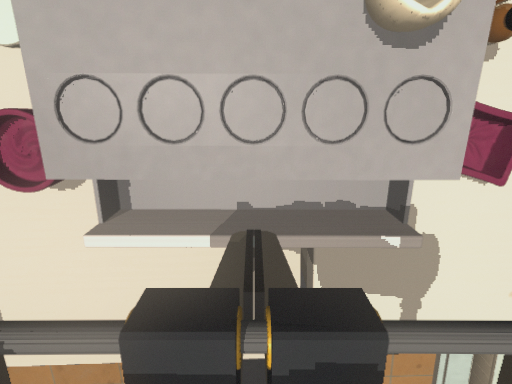

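The gap and plate are where expected: inner edge about −0.101, and the tip is over the gap. I'll go down and push lightly.

```bash
python3 - <<'E'
from h import *
r=rot(yaw,-1); s=.076; P=lambda s,z:[*(mid-s*bx),z]
z=.16; f0=np.array(bot.current_contact_force())
for z in(.10,.085,.07,.055):
    bot.line_to(P(s,z),r,.08); f=np.array(bot.current_contact_force())-f0
    if np.linalg.norm(f)>5: print("contact",z,f); bot.line_to(P(s,.12),r); raise SystemExit
bot.hold(.15); f0=np.array(bot.current_contact_force()); tr=[]
while s<.145:
    s+=.002; bot.line_to(P(s,z),r,.03)
    f=(np.array(bot.current_contact_force())-f0)[:2]@bx; a=(np.array(bot.current_ee_pos())[:2]-mid)@bx
    tr.append((round(float(a*1e3),1),round(float(f),1)))
    if f>9: break
print(tr,bot.current_clock())
bot.line_to(P(-((np.array(bot.current_ee_pos())[:2]-mid)@bx)-.012,z),r,.05); 
bot.line_to(P(s-.016,.18),r,.12); bot.hold(.1)
w=bot.read_camera("wrist"); cv2.imwrite("pics/w4.png",w["pixels"])
c=bot.read_camera("top"); cv2.imwrite("pics/top3.png",c["pixels"]); print(bot.current_clock(),bot.current_contact_force())
g=cv2.cvtColor(c["pixels"],cv2.COLOR_BGR2GRAY)[235:280,215]; print(g.tolist())
E
```

```text
[(-78.0, 0.7), (-80.1, 0.2), (-82.1, 0.5), (-84.1, 0.6), (-86.1, 0.3), (-88.1, 0.9), (-90.1, 0.1), (-92.1, -0.2), (-94.1, 0.2), (-96.1, 0.8), (-98.2, 0.2), (-100.3, 0.2), (-102.3, 0.5), (-104.3, -0.2), (-106.2, 1.4), (-108.2, 1.0), (-110.3, 0.4), (-112.2, 0.2), (-114.2, 0.8), (-116.2, -0.1), (-118.3, 0.2), (-120.2, 0.9), (-122.2, 0.2), (-124.2, 0.5), (-126.2, -0.0), (-128.2, 0.3), (-130.2, 0.8), (-132.2, 0.4), (-134.2, 0.5), (-136.2, 0.4), (-138.1, 1.4), (-138.2, 7.0), (-138.2, 12.9)] 36.8667
38.725 [ 0.62418471  0.05844282 -0.41280175]
[212, 210, 208, 208, 205, 203, 197, 192, 188, 185, 181, 177, 172, 164, 156, 151, 148, 144, 138, 130, 125, 123, 122, 94, 68, 75, 76, 73, 72, 74, 73, 70, 72, 71, 62, 70, 102, 112, 102, 93, 89, 88, 91, 97, 101]
```

View pics/top3.png

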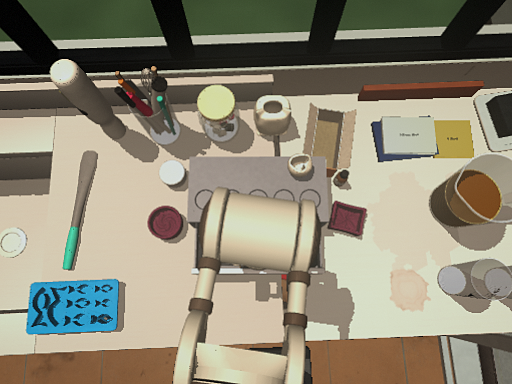

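The pushing stopped hard at −138 mm, with the inner face at about −148, which is full travel. I'll retreat upward, check the plate edge and the loose things, then hand in.

```bash
python3 - <<'E'
from h import *
r=rot(yaw,-1)
bot.line_to([*(mid-.17*bx),.28],r,.15); bot.hold(.2)
c=bot.read_camera("top"); g=cv2.cvtColor(c["pixels"],cv2.COLOR_BGR2GRAY)
print(g[258:282,200].tolist(),g[258:282,320].tolist())
for v in(265,268,271,274): print(v,((cast(c,[[200,v],[320,v]],.086)[:,:2]-mid)@bx).round(4))
a=cv2.imread("pics/top0.png"); d=cv2.absdiff(a,c["pixels"]).max(2)
for n,(x,y,q) in dict(heart=(300,164,14),tin=(172,173,15),round=(165,222,20),bottle=(341,177,9),bar=(347,218,20)).items():
    s0=a[y-q:y+q,x-q:x+q].astype(np.float32).mean(2); s1=c["pixels"][y-q:y+q,x-q:x+q].astype(np.float32).mean(2)
    print(n,d[y-q:y+q,x-q:x+q].mean().round(1),np.round(cv2.phaseCorrelate(s0,s1)[0],2))
print(bot.current_clock(),bot.current_contact_force(),bot.current_ee_pos())
E
```

```text
[213, 213, 215, 213, 213, 213, 214, 214, 212, 213, 210, 211, 210, 209, 207, 206, 205, 204, 204, 203, 202, 201, 201, 199] [204, 208, 209, 209, 211, 210, 213, 213, 213, 215, 213, 215, 217, 216, 217, 217, 215, 215, 215, 214, 216, 214, 214, 214]
265 [-0.1424 -0.1439]
268 [-0.1487 -0.1502]
271 [-0.1551 -0.1566]
274 [-0.1614 -0.1629]
heart 3.2 [-0.02  0.03]
tin 3.5 [ 0.02 -0.01]
round 2.7 [ 0.01 -0.03]
bottle 3.9 [-0.03  0.17]
bar 5.3 [ 0.35 -0.43]
39.85 [-0.26668186  0.31894823 -0.93631705] [0.44236285 0.03180675 0.2791205 ]
```

```bash
python3 - <<'E'
from h import *
a=bot.read_camera("scene")["pixels"];b=bot.read_camera("wrist")["pixels"]
t=bot.read_camera("top")["pixels"]
cv2.imwrite("pics/f.png",cv2.resize(np.vstack([np.hstack([a,b]),np.hstack([t,cv2.imread("pics/w4.png")])]),(800,600),interpolation=cv2.INTER_AREA))
E
```

```text
(no output)
```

View pics/f.png

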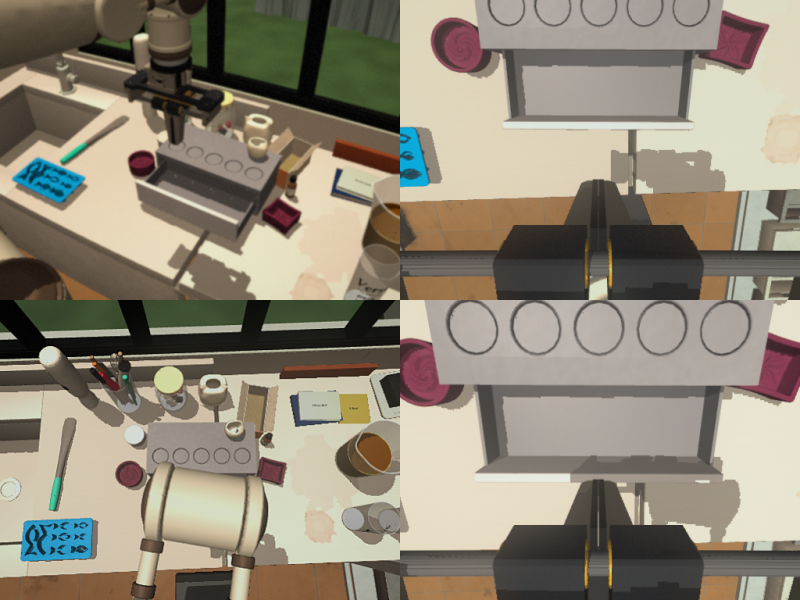

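The arm hid the plate in the top view. The wrist view (upper right) shows the drawer far out and the loose things in place. I'll measure the plate there, then hand in.

```bash
python3 - <<'E'
from h import *
w=bot.read_camera("wrist"); g=cv2.cvtColor(w["pixels"],cv2.COLOR_BGR2GRAY).astype(int)
for u in(160,200,230):
    v=144+int(np.argmax(np.diff(g[144:165,u])))+.5
    e=float(((cast(w,[[u,v]],.086)[0,:2]-mid)@bx)); print(u,v,"inner edge",round(e,4),"tray",round(-e-.038,4))
if -e-.038>.100: bot.job_done(); print("handed in",bot.current_clock())
E
```

```text
160 155.5 inner edge -0.1484 tray 0.1104
200 155.5 inner edge -0.1483 tray 0.1103
230 155.5 inner edge -0.1483 tray 0.1103
the job is handed in; nothing more can be done
the job is handed in; nothing more can be done
```

The drawer is fully open and I handed the job in at about 40 s of the 64 s allowed.

- **Catch:** I felt the caps in order from 4 to 0. Caps 4, 3, 2 and 1 were rigid. Cap 0 gave at about 3–4 N and bottomed out after 7 mm, and the drawer sprang out.
- **Drawer:** With the closed fingertips inside the drawer, I pushed its front lightly until it met the stop. The force stayed around 1 N while it slid and reached 13 N at the stop. I then lifted the arm clear.
- **Last checks:** The wrist view puts the drawer at about 0.110 m, which is its stop. The force reading then was about 1 N, within the sensor's noise and drift. The five loose things showed image shifts of no more than about 0.5 pixel (roughly 1 mm); the largest was the bar mould.
- **Check that failed:** My first attempt to measure the open drawer used the top camera, but the arm was blocking the view. I measured from the wrist camera instead, and that agreed with where the fingertips had stopped.

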